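# Put four booth spares back on their own mats

### The job

In the photobooth service cabinet each of the four spare parts lies on another part's mat. Swap them round so that each ends up on the grey felt mat cut to its own shape - the bronze flange bearing on the round mat, the motor housing on the triangular one, the blue fan on the square one and the chrome coin plate on the oblong one - centred, lying flat, let go, and with the fan and the coin plate turned square with their mats; the octagonal cork pad is free for parking a part on the way. Keep the parts upright at all times and leave the tin of screws where it stands.

Things in the scene. Friction and masses are not known exactly. Their poses are not given: they have to be found in the camera images.
- bearing: Bronze flange bearing, standing flange down. Flange disc 58 mm across, 6 mm thick; above it a round barrel 36 mm across that reaches up to 36 mm, with a dark bore drawn in its top. About 0.28 kg. Origin: centre of the underside, z up. Grip the barrel, above the flange. Its turn about z does not matter.
- motor: Grey motor housing, upright on its foot: a 5 mm thick triangular flange, corners 48 mm from the centre, one on +x; above it a round can 38 mm across up to 48 mm, then a steel boss 14 mm across up to 52 mm and a shaft stub 6 mm across up to 60 mm. About 0.30 kg. Origin: centre of the underside, z up. Grip the can. Its turn about z does not matter.
- fan: Blue plastic fan with a round grille on its top: a square block 50 by 50 mm (along its x and y), 22 mm high (the grille stands 2 mm above that, look only). About 0.07 kg. Origin: centre of the underside, z up. Grip two facing sides.
- coin_plate: Chrome coin plate lying flat: plate 92 mm (along its x) by 54 mm (along its y), 5 mm thick, with a slot boss in the middle, 34 mm along x and 18 mm along y, that reaches up to 26 mm and has a dark coin slot along x in its top. About 0.16 kg. Origin: centre of the underside, z up. Grip the boss across y. A half turn makes no difference.
- mat_round: Round grey felt mat 110 mm across, 3 mm thick, fixed: the bearing's place. Origin: centre of its underside, on the shelf. At the start the fan or the coin plate lies on it.
- mat_triangle: Triangular grey felt mat with equal sides of 132 mm (corners 76 mm from the centre, one of them on its +x axis), 3 mm thick, fixed: the motor housing's place. Origin: centre of its underside. At the start the fan or the coin plate lies on it. It bears a load only within 38 mm of the centre.
- mat_square: Square grey felt mat 96 by 96 mm (along its x and y), 3 mm thick, fixed: the fan's place. Origin: centre of its underside. At the start the bearing or the motor housing stands on it.
- mat_oblong: Oblong grey felt mat 130 mm (along its x) by 72 mm (along its y), 3 mm thick, fixed: the coin plate's place. Origin: centre of its underside. At the start the bearing or the motor housing stands on it.
- pad_spare: Octagonal brown cork pad 124 mm across its corners, 3 mm thick, fixed, empty at the start: the free spot for parking a part. Origin: centre of its underside.
- tin: Round open aluminium tin of screws 68 mm across, 32 mm high, 0.35 kg, loose; to be left alone. Origin: centre of its underside. Mats, pad and tin lie in two rows of three, at least 140 mm apart centre to centre; between the rows two fixed cable saddles 13 mm high stand at least 100 mm from any of their centres.
Mind the look-alikes: they are no part of the job. There is more than one size of the fan; the one meant has the size given above. Leave any turquoise look-alike of the mat_triangle alone.

How it is judged:
By the outcome, as a careful person would: the job done as asked, in the order asked, and still so for the second after the job is handed in, with the robot touching nothing.
It also fails if it takes over 112 s, if anything falls off the work surface, if the arm or the gripper's body presses on something with over 40 N, if the wrist force passes 120 N, or if a joint passes its speed limit or range.

### The arm

A 7-joint arm with a two-finger parallel gripper is mounted at the origin on the work surface. World frame = base frame: x ahead of the robot, y to its left, z up, the work surface at z = 0. Lengths are in mm, angles in rad, forces in N, time in s.
With the tool pointing down it reaches from about 425 to 875 mm from the base axis. Payload 9.9 kg.
Tool frame: the origin (TCP) lies midway between the tips of the shut fingers; the grasp point (between the pads) lies 19 mm behind it; z points along the fingers, y is the direction in which the jaws open and shut (so a half turn about z gives the same grasp; the last joint's range is limited). The gripper opens to 85 mm and grips with 20 to 120 N. Pads are 22 mm wide; open, the fingers measure 114 mm over their backs; the gripper's body (76 mm by 85 mm) begins 54 mm behind the grasp point. The pads swing forward as they close: fully open they stand 13 mm farther back than shut.
Start: joints at [1.076, 0.576, 0.025, 1.437, -0.015, 1.129, -0.057], TCP at [269.561, -618.842, 231.289] pointing down, gripper open.
Joint ranges: [-2.76, 2.76], [-0.34, 2.15], [-1.52, 1.57], [0.19, 2.46], [-1.09, 4.23], [0.17, 1.99], [-2.82, 2.82]. Speed limits (rad/s): [2.22, 2.22, 3.01, 3.01, 3.14, 3.14, 3.14].

### API

Orientations are given as [roll, pitch, yaw] about the fixed x, y, z axes, in that order (R = Rz(yaw) Ry(pitch) Rx(roll)).
In Python, from cell import ctrl gives the robot as it stands.
- The arm moves only by the tool servo_tool, never from a script. Its argument "deltas" is one flat list of numbers, 7 for each row, row after row: the shift along the world's x, y, z in cm, then the turn, a rotation vector about the world's x, y, z in degrees, then the opening, from -1 (shut) to 1 (fully open). A call has 1 to 20 rows; each row is the pose to reach, as a shift and turn from the pose commanded when the call began; what a row does not reach only later rows make up. A row lasts 1/8 s, in which the tool goes at most 62.5 mm and 10.7 degrees, less where a joint would pass 70% of its speed; a pose out of reach is approached as far as the arm can. A call with a gripper value outside its range is refused whole. The fingers move at their own pace and stop on an object; "grip_force" is the grip in N (left out, the last holds). Time passes only in rows, so rows that repeat a pose let the fingers close. It gives the time, the measured TCP pose, the force and the opening at its end, in the units of the state.
- ctrl.sense(): the state, without advancing time (a new reading comes with each control period).
- ctrl.grab_frame(name): name is "side" or "top"; returns a dict with "pixels" (384x512x3 uint8, blue, green, red), "fx", "fy", "cx", "cy" (pixels), "rvec" (rotation vector, rad) and "tvec" (3), from world to camera coordinates, as OpenCV has them. Camera axes: x right, y down, z forward; pixel columns grow to the right and rows downward; lengths in mm; the calibration is good to about 2 mm. A picture is of the moment at which its call begins. There is no depth.
- ctrl.sign_off(): hands the job in, once; it reports no verdict.
The state is a dict: "time_s": time; "qpos": joint angles; "qd": joint speeds; "joint_efforts": joint torques, N m; "tool_pos": TCP position; "tcp_rot": TCP orientation; "ft_force": force on the tool from outside, world axes, zero at the start; "ft_torque": the same for the moment, N m; "finger_gap": finger opening in mm.
Only numpy, scipy, OpenCV 4.12 (cv2) and the standard library are available. Lean on these libraries where they do the work, as an engineer would, in place of code of your own. Each camera call takes 0.05 s, during which the arm holds its last target.

## Working session

There is one attempt and no reset: what is moved stays moved. The work goes in short steps, Python scripts to look and compute and a tool call to move; the robot and the scene stay as the last step left them, time stands still between calls to the robot, and variables do not carry over. Pictures are saved under pics/ and viewed, and the job is handed in when it is done.

Besides the shell and the picture viewer there is one more tool, called after "Call:" as name(argument=value, ...), one argument or row to a line, values as JSON. servo_tool: Moves the arm, as the interface text tells. Its arguments: {"type":"object","properties":{"deltas":{"type":"array"},"grip_force":{"type":"number"}},"required":["deltas"]}

```bash
ls; mkdir -p pics; python3 - <<'E'
from cell import ctrl
import cv2
s=ctrl.sense(); print(s)
for n in("top","side"):
    f=ctrl.grab_frame(n); cv2.imwrite(f"pics/{n}0.png",f["pixels"]); print(n,{k:v for k,v in f.items() if k!="pixels"})
E
```

```text
pics
{'time_s': 0.0, 'qpos': array([ 1.07620386,  0.57651206,  0.0248526 ,  1.43793708, -0.01502124,
        1.12900424, -0.05653072]), 'qd': array([-9.12730110e-04,  1.67337804e-05, -9.90004021e-04,  4.48054567e-07,
       -6.61103355e-04, -1.41846807e-06,  1.23031913e-03]), 'joint_efforts': array([-3.29271552e-04, -7.65768600e+01,  2.25012593e+00, -2.85972279e+01,
        1.52744923e-02,  1.27502359e-02,  3.52042014e-05]), 'tool_pos': array([ 269.36996183, -618.40956189,  230.44607129]), 'tcp_rot': array([-3.13991810e+00,  7.28576348e-05,  4.10779274e-01]), 'ft_force': array([-0.65350098, -0.35515651,  0.10653027]), 'ft_torque': array([-0.02631892, -0.07274181,  0.06982378]), 'finger_gap': 85.06484880558956}
top {'fx': 492.3488022156116, 'fy': 492.3488022156116, 'cx': 258.11257905267445, 'cy': 189.1891335750513, 'rvec': array([ 2.10982828, -2.12753819,  0.20618388]), 'tvec': array([ 127.69086094,  614.49760282, 1070.23336087])}
side {'fx': 394.90298042901736, 'fy': 394.90298042901736, 'cx': 256.8140431019211, 'cy': 190.08076493945515, 'rvec': array([ 2.3454973 , -0.07441662,  0.02442962]), 'tvec': array([-582.28995373,  139.85462732,  848.53125584])}
```

View pics/top0.png

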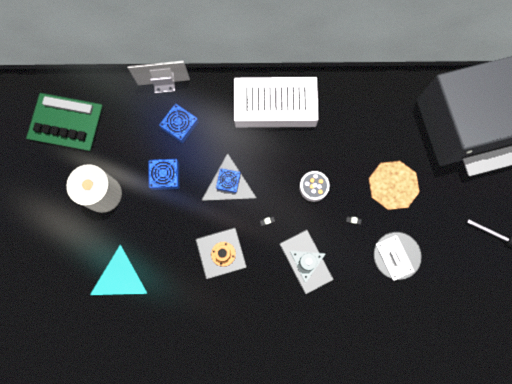

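View pics/side0.png

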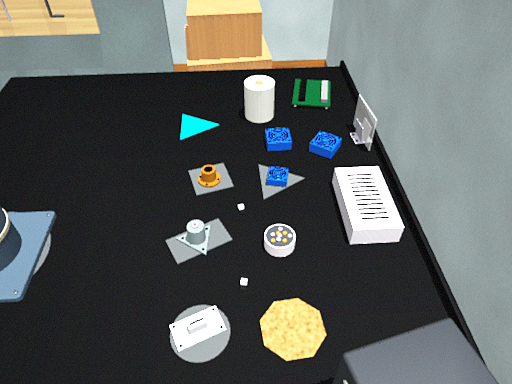

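The top view shows the fan on the triangular mat at (228,181), the bearing on the square mat at (222,253), the motor on the oblong mat at (307,263), the coin plate on the round mat at (397,257) and the free cork pad at (394,185). Things I could take by mistake are the larger blue fans at (163,173) and (178,122), the turquoise triangle at (119,275), and the chrome bracket at (160,75). I'll check these choices in a close crop.

```bash
cat > h.py <<'E'
import numpy as np, cv2
from cell import ctrl
def grab(n):
    f=ctrl.grab_frame(n); f["K"]=np.array([[f["fx"],0,f["cx"]],[0,f["fy"],f["cy"]],[0,0,1.]]); f["R"]=cv2.Rodrigues(f["rvec"])[0]
    f["C"]=-f["R"].T@f["tvec"]; return f
def back(f,px,z):
    px=np.atleast_2d(np.asarray(px,float)); d=np.c_[(px[:,0]-f["cx"])/f["fx"],(px[:,1]-f["cy"])/f["fy"],np.ones(len(px))]@f["R"]
    t=(z-f["C"][2])/d[:,2]; return (f["C"]+d*t[:,None])[:,:2]
def proj(f,P):
    return cv2.projectPoints(np.atleast_2d(np.asarray(P,float)),f["rvec"],f["tvec"],f["K"],None)[0][:,0]
E
python3 - <<'E'
from h import *
f=grab("top"); np.save("top0.npy",f["pixels"]); print("C",f["C"])
g=grab("side"); print("Cs",g["C"])
im=f["pixels"]
cv2.imwrite("pics/crop1.png",cv2.resize(im[140:300,140:290],None,fx=3.7,fy=3.7,interpolation=cv2.INTER_CUBIC))
cv2.imwrite("pics/crop2.png",cv2.resize(im[150:300,270:430],None,fx=4,fy=4,interpolation=cv2.INTER_CUBIC))
for n,p,z in [("fan",(228,181),25),("bigfan1",(163,173),25),("bearing",(222,253),39),("motor",(307,263),51),("coin",(397,257),29),("pad",(394,185),3),("tin",(315,185),32),("s1",(267,221),13),("s2",(354,220),13),("turq",(119,275),3)]:
    b=back(f,p,z)[0]; print(n,b.round(),np.hypot(*b).round())
E
```

```text
C [ 396.71737924  122.56809571 1169.14673565]
Cs [ 553.46951739 -542.78181338  691.14802722]
fan [643. 194.] 672.0
bigfan1 [664. 349.] 750.0
bearing [472. 206.] 515.0
motor [447.  14.] 448.0
coin [ 460. -195.] 500.0
pad [ 634. -206.] 667.0
tin [630. -12.] 630.0
s1 [548. 102.] 557.0
s2 [ 549. -103.] 558.0
turq [425. 449.] 619.0
```

View pics/crop1.png

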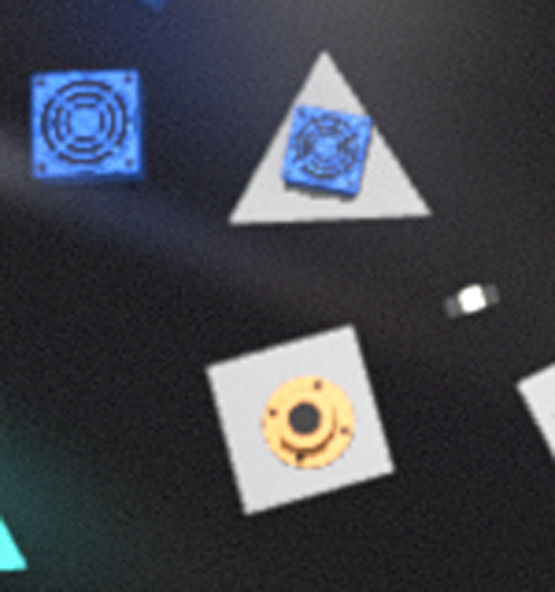

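View pics/crop2.png

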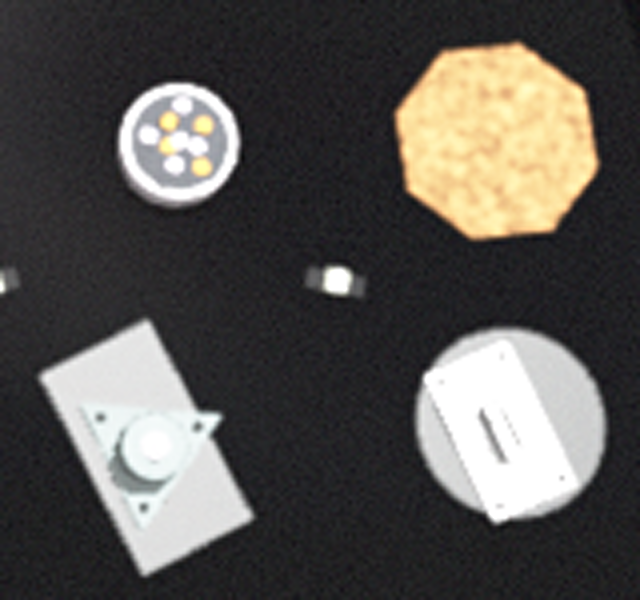

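The crops confirm the choice. The fan on the triangular mat is about 21 px (50 mm) wide, while the one at (163,173) is about 28 px (65 mm). The four parts and mats are as described, so next I'll fit models for exact poses.

```bash
cat >> h.py <<'E'
from scipy.optimize import minimize
S=6
def circ(r,z,n=48):
    a=np.arange(n)*2*np.pi/n; return np.c_[r*np.cos(a),r*np.sin(a),np.full(n,z)]
def box(x,y,z0,z1): return np.array([[a*x/2,b*y/2,c] for a in(-1,1) for b in(-1,1) for c in(z0,z1)])
def tri(r,z):  a=np.arange(3)*2*np.pi/3; return np.c_[r*np.cos(a),r*np.sin(a),np.full(3,z)]
def cyl(r,z0,z1): return np.r_[circ(r,z0),circ(r,z1)]
MOD={"bearing":[cyl(29,0,6),cyl(18,6,36)],"motor":[np.r_[tri(48,0),tri(48,5)],cyl(19,5,48),cyl(7,48,52),cyl(3,52,60)],
"fan":[box(50,50,0,23)],"coin":[box(92,54,0,5),box(34,18,5,26)],
"round":[circ(55,3)],"triangle":[tri(76,3)],"square":[box(96,96,0,3)],"oblong":[box(130,72,0,3)],"pad":[circ(62,3,8)]}
def draw(f,model,p,z0,roi):
    x0,y0,x1,y1=roi; m=np.zeros(((y1-y0)*S,(x1-x0)*S),np.uint8); c,s=np.cos(p[2]),np.sin(p[2]); R=np.array([[c,-s,0],[s,c,0],[0,0,1]])
    for pts in MOD[model]:
        q=proj(f,pts@R.T+[p[0],p[1],z0]); q=(q-[x0,y0]+.5)*S-.5
        h=cv2.convexHull(q.astype(np.float32)); cv2.fillConvexPoly(m,np.round(h*16).astype(np.int32),1,shift=4)
    return m
def upmask(img,roi,fn):
    x0,y0,x1,y1=roi; c=cv2.resize(img[y0:y1,x0:x1],None,fx=S,fy=S,interpolation=cv2.INTER_CUBIC); m=fn(c).astype(np.uint8)
    n,l,st,_=cv2.connectedComponentsWithStats(m); k=1+np.argmax(st[1:,4]) if n>1 else 0
    return (l==k).astype(np.uint8) if n>1 else m
def fit(f,model,mask,p0,z0,roi,ignore=None):
    w=np.ones(mask.shape) if ignore is None else 1-ignore
    def cost(u):
        d=draw(f,model,[u[0],u[1],u[2]/50],z0,roi); return 1-((d&mask)*w).sum()/(((d|mask)*w).sum()+1)
    best=None
    for y in ([p0[2]] if len(p0)==3 else np.arange(0,2*np.pi/(3 if model in("triangle","motor") else 1),.25) if model in("triangle","motor") else np.arange(0,np.pi,.25)):
        r=minimize(cost,[p0[0],p0[1],y*50],method="Nelder-Mead",options=dict(initial_simplex=np.array([p0[0],p0[1],y*50])+np.array([[0,0,0],[8,0,0],[0,8,0],[0,0,8]]),xatol=.05,fatol=1e-5))
        if best is None or r.fun<best.fun: best=r
    return np.array([best.x[0],best.x[1],best.x[2]/50]),best.fun
def hsv(c): return cv2.cvtColor(np.clip(c,0,255).astype(np.uint8),cv2.COLOR_BGR2HSV)
blue=lambda c:(lambda h:(h[...,0]>98)&(h[...,0]<128)&(h[...,1]>110)&(h[...,2]>60))(hsv(c))
orange=lambda c:(lambda h:(h[...,0]<35)&(h[...,1]>60)&(h[...,2]>90))(hsv(c))
bright=lambda c:hsv(c)[...,2]>110
white=lambda c:c.min(-1)>228
E
cat > m1.py <<'E'
from h import *
f=grab("top"); im=f["pixels"]
for (x,y) in [(215,170),(245,195),(300,245),(307,285),(412,250),(395,255),(390,270),(325,258),(307,262)]: print((x,y),im[y,x],end=" ")
print()
vis=cv2.resize(im,None,fx=S,fy=S,interpolation=cv2.INTER_CUBIC)
def run(n,p0,z0,roi,fn,ig=None,fill=False):
    m=upmask(im,roi,fn)
    if fill: m=cv2.morphologyEx(m,cv2.MORPH_CLOSE,np.ones((31,31)))
    i=None
    if ig is not None: i=np.zeros_like(m); 
    if ig is not None: i|=cv2.dilate(draw(f,ig[0],ig[1],3,roi),np.ones((9,9)))
    p,c=fit(f,n,m,p0,z0,roi,i); print(n,p[:2].round(1),"yaw deg",np.degrees(p[2]).round(1),"cost",round(c,3))
    ct,_=cv2.findContours(draw(f,n,p,z0,roi),0,2); 
    cv2.drawContours(vis,[k+np.array([roi[0]*S,roi[1]*S]) for k in ct],-1,(0,0,255) if z0 else (0,255,0),2)
    return p
run("square",(472,206),0,(190,222,252,285),bright)
run("triangle",(640,192),0,(195,148,262,212),bright,fill=True)
run("pad",(634,-206),0,(362,155,426,215),bright,fill=True)
fan=run("fan",(643,194),3,(210,163,246,200),blue,fill=True)
be=run("bearing",(472,206,0),3,(200,235,244,272),orange,fill=True)
co=run("coin",(460,-195),3,(370,228,426,285),white,fill=True)
run("round",(462,-200,0),0,(368,226,428,288),bright,("coin",co),fill=True)
mp=run("motor",(447,14),3,(288,245,330,285),lambda c:(c[...,0]-0.+c[...,1]-2*c[...,2]>22)|(c.min(-1)>228)|(c.max(-1)<150)&(c.max(-1)>70))
run("oblong",(447,14),0,(276,226,337,298),bright,("motor",mp),fill=True)
cv2.imwrite("pics/fitA.png",cv2.resize(vis[145*S:298*S,195*S:340*S],(760,600))); cv2.imwrite("pics/fitB.png",cv2.resize(vis[145*S:298*S,275*S:432*S],(600,585)))
E
python3 m1.py
```

```text
(215, 170) [79 64 62] (245, 195) [219 217 219] (300, 245) [228 228 228] (307, 285) [223 223 223] (412, 250) [213 212 213] (395, 255) [255 255 255] (390, 270) [255 255 255] (325, 258) [33 32 30] (307, 262) [255 255 255] 
square [474.9 212.3] yaw deg 195.6 cost 0.056
triangle [641.9 195.2] yaw deg 122.0 cost 0.048
pad [ 634.6 -205.5] yaw deg 119.3 cost 0.05
fan [647.3 194.3] yaw deg -8.8 cost 0.112
bearing [472.7 206.5] yaw deg 6.3 cost 0.079
coin [ 462.  -196.5] yaw deg 202.6 cost 0.039
round [ 466.2 -203.5] yaw deg -0.0 cost 0.047
motor [447.2  16.8] yaw deg 51.0 cost 0.579
oblong [454.4  11.9] yaw deg 27.1 cost 0.063
```

View pics/fitA.png

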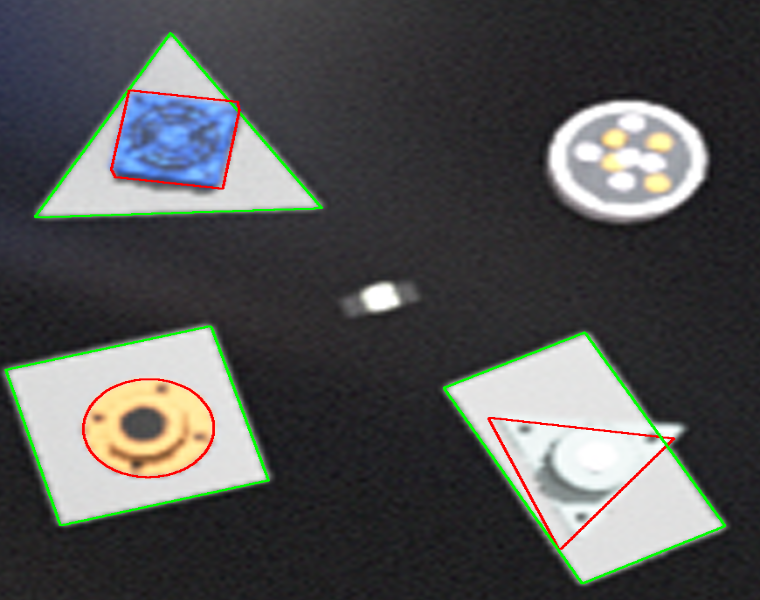

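View pics/fitB.png

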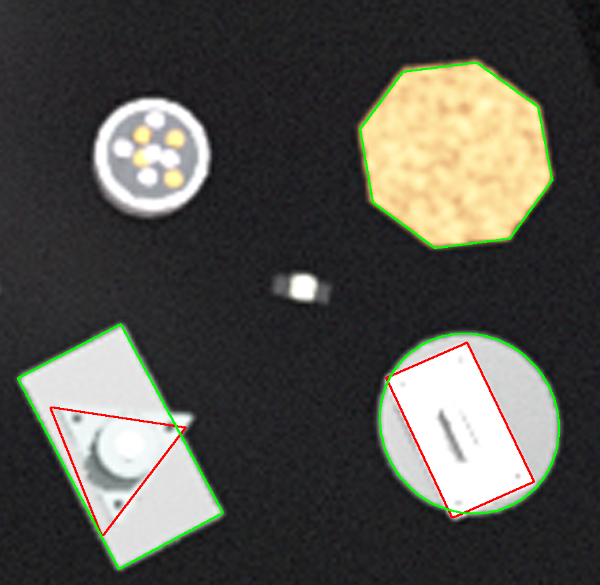

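The mat outlines and the bearing, coin and pad fits sit on the image edges. The motor fit is wrong: its can top is really at about (308.2,261.4). The fan fit is cut short by about 1 px on its shaded lower side. I'll get the motor and coin boss from hand-picked pixels and check everything in the side view.

```bash
python3 - <<'E'
from h import *
f=grab("top")
for n,p,z in [("boss",(308.3,261.2),55),("cantop",(308,261.5),51),("flange",np.array([(80,407),(222,414),(143,530)])/4+[270,150],8),("slot",(393.3,259.7),29)]:
    b=back(f,p,z); print(n,b.round(1).tolist(),b.mean(0).round(1))
g=grab("side"); S2=3
vis=cv2.resize(g["pixels"],None,fx=4,fy=4,interpolation=cv2.INTER_CUBIC)
import h
P={"square":(474.9,212.3,15.6,0),"triangle":(641.9,195.2,2,0),"pad":(634.6,-205.5,119.3,0),"fan":(645.3,194.3,-8.8,3),"bearing":(472.7,206.5,0,3),"coin":(462,-196.5,22.6,3),"round":(466.2,-203.5,0,0),"oblong":(454.4,11.9,27.1,0),"motor":(446,12,70,3)}
for n,p in P.items():
    c,s=np.cos(np.radians(p[2])),np.sin(np.radians(p[2]));R=np.array([[c,-s,0],[s,c,0],[0,0,1]])
    for pts in MOD[n]:
        q=(proj(g,pts@R.T+[p[0],p[1],p[3]])+.5)*4-.5
        cv2.polylines(vis,[cv2.convexHull(q.astype(np.float32)).astype(int)],True,(0,0,255) if p[3] else (0,255,0),1)
cv2.imwrite("pics/sideA.png",vis[600:1060,600:1250]); cv2.imwrite("pics/sideB.png",vis[1060:1480,620:1340])
E
```

```text
boss [[451.1, 11.4]] [451.1  11.4]
cantop [[450.6, 11.7]] [450.6  11.7]
flange [[475.7, 49.0], [470.9, -34.1], [404.5, 14.0]] [450.4   9.6]
slot [[454.1, -186.3]] [ 454.1 -186.3]
```

View pics/sideA.png

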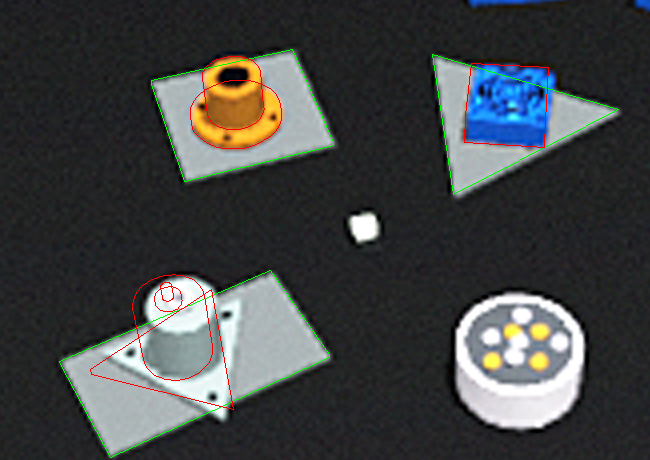

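View pics/sideB.png

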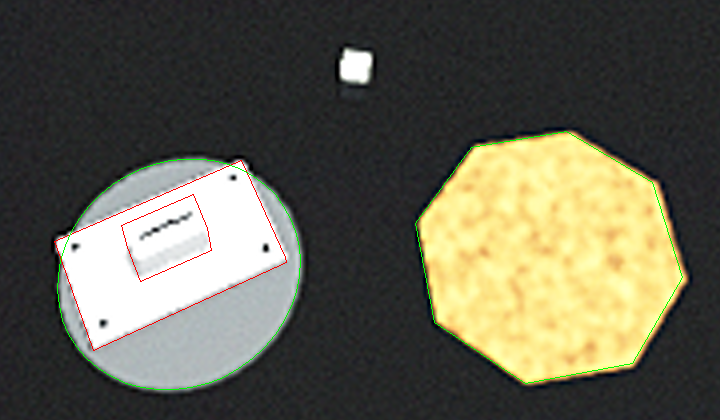

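All fits agree in both cameras to about 1–2 mm.

| Thing | Position (x, y) mm | Turn |
|---|---|---|
| Motor | (450.5, 11) | not needed |
| Fan | (647, 194) | −8.8° |
| Coin plate | (462, −196.5) | 22.6° |
| Bearing | (472.7, 206.5) | not needed |

The plan is coin to pad, bearing to round, fan to square, motor to triangle, then coin to oblong. First I'll hover over the coin plate.

Call:
servo_tool(
  deltas=[1.9, 4.2, -1, 0, 0, 0, 1, 3.9, 8.4, -2, 0, 0, 0, 1, 5.8, 12.7, -3, 0, 0, 0, 1, 7.7, 16.9, -4, 0, 0, 0, 1, 9.6, 21.1, -5, 0, 0, 0, 1, 11.5, 25.3, -6, 0, 0, 0, 1, 13.5, 29.6, -7.5, 0, 0, 0, 1, 15.4, 33.8, -9, 0, 0, -0.5, 1, 17.3, 38, -10.5, 0, 0, -0.9, 1, 19.25, 42.2, -12, 0, 0, -0.9, 1, 19.25, 42.2, -12, 0, 0, -0.9, 1, 19.25, 42.2, -12, 0, 0, -0.9, 1],
  grip_force=40,
)

```text
time_s: 1.85
tool_pos: [462.0, -197.3, 111.4]
tcp_rot: [3.141, 0.0, 0.395]
ft_force: [0.0, -0.8, 0.6]
finger_gap: 85.5
```

Call:
servo_tool(
  deltas=[0, 0.1, -3.5, 0, 0, 0, 1, 0, 0.1, -6.5, 0, 0, 0, 1, 0, 0.1, -8.5, 0, 0, 0, 1, 0, 0.1, -9.8, 0, 0, 0, 1, 0, 0.1, -9.8, 0, 0, 0, 1, 0, 0.1, -9.8, 0, 0, 0, 0.2, 0, 0.1, -9.8, 0, 0, 0, -0.2, 0, 0.1, -9.8, 0, 0, 0, -0.5, 0, 0.1, -9.8, 0, 0, 0, -1, 0, 0.1, -9.8, 0, 0, 0, -1, 0, 0.1, -9.8, 0, 0, 0, -1, 0, 0.1, -9.8, 0, 0, 0, -1],
)

```text
time_s: 3.35
tool_pos: [462.3, -195.9, 13.7]
tcp_rot: [3.141, -0.001, 0.395]
ft_force: [0.2, 0.4, 5.1]
finger_gap: 16.9
```

```bash
python3 - <<'E'
from h import *
f=grab("side"); cv2.imwrite("pics/g1.png",cv2.resize(f["pixels"][200:384,100:340],None,fx=3,fy=3))
s=ctrl.sense(); print(s["finger_gap"],s["ft_force"],s["tool_pos"])
E
```

```text
16.621196320356812 [-0.19598158  0.32083676  5.85610974] [ 462.31508905 -195.8747928    13.76553761]
```

View pics/g1.png

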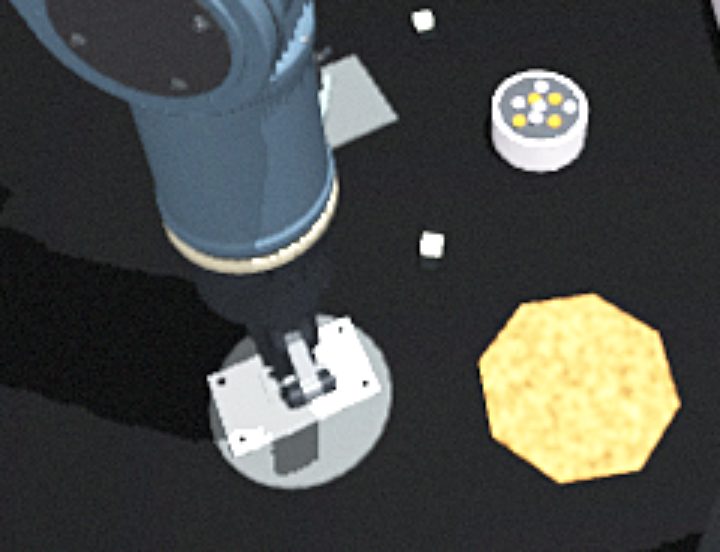

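It's gripping the boss across y (gap 16.6 mm), with a light 5 N touch on the plate. Now I'll lift it and carry it to the pad at (634.6, −205.5).

Call:
servo_tool(
  deltas=[0, 0, 0.5, 0, 0, 0, -1, 0, 0, 1.5, 0, 0, 0, -1, 0, 0, 3.5, 0, 0, 0, -1, 0, 0, 6, 0, 0, 0, -1, 3, -0.2, 7, 0, 0, 0, -1, 7, -0.4, 7, 0, 0, 0, -1, 11, -0.6, 7, 0, 0, 0, -1, 15, -0.8, 7, 0, 0, 0, -1, 17.2, -0.9, 7, 0, 0, 0, -1, 17.2, -0.9, 7, 0, 0, 0, -1],
)

```text
time_s: 4.65
tool_pos: [635.2, -204.4, 83.4]
tcp_rot: [3.141, -0.001, 0.396]
ft_force: [-1.0, 0.5, -1.4]
finger_gap: 17.4
```

```bash
python3 - <<'E'
from h import *
f=grab("side"); cv2.imwrite("pics/g2.png",cv2.resize(f["pixels"][180:384,140:400],None,fx=2.8,fy=2.8))
E
```

```text
(no output)
```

View pics/g2.png

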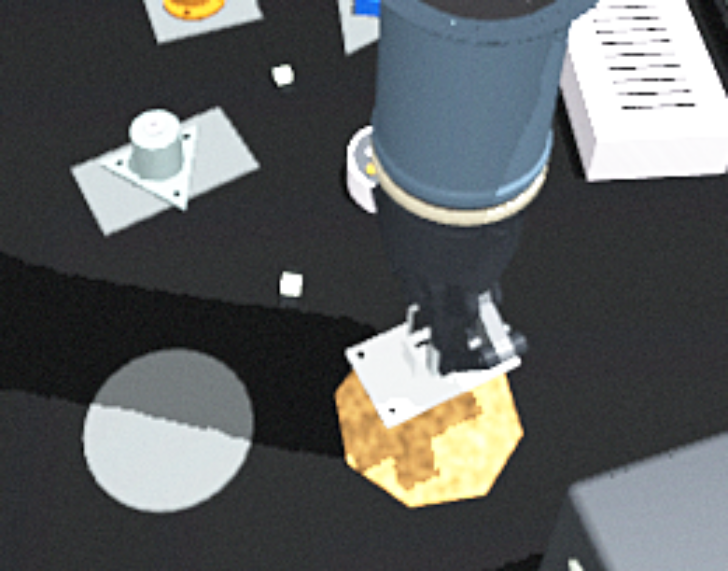

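It's held level above the pad. Lowering and releasing.

Call:
servo_tool(
  deltas=[0, -0.1, -3, 0, 0, 0, -1, 0, -0.1, -5.5, 0, 0, 0, -1, 0, -0.1, -6.5, 0, 0, 0, -1, 0, -0.1, -6.9, 0, 0, 0, -1, 0, -0.1, -6.9, 0, 0, 0, -1, 0, -0.1, -6.9, 0, 0, 0, -0.3, 0, -0.1, -6.9, 0, 0, 0, 0.2, 0, -0.1, -6.9, 0, 0, 0, 0.2, 0, -0.1, -5, 0, 0, 0, 0.3, 0, -0.1, -2, 0, 0, 0, 0.6, 0, -0.1, 3, 0, 0, 0, 1],
)

```text
time_s: 6.08
tool_pos: [633.3, -205.5, 114.3]
tcp_rot: [-3.14, 0.002, 0.395]
ft_force: [-0.1, -0.0, 0.0]
finger_gap: 83.8
```

```bash
python3 - <<'E'
from h import *
f=grab("side"); cv2.imwrite("pics/g3.png",cv2.resize(f["pixels"][180:384,140:400],None,fx=2.8,fy=2.8))
E
```

```text
(no output)
```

View pics/g3.png

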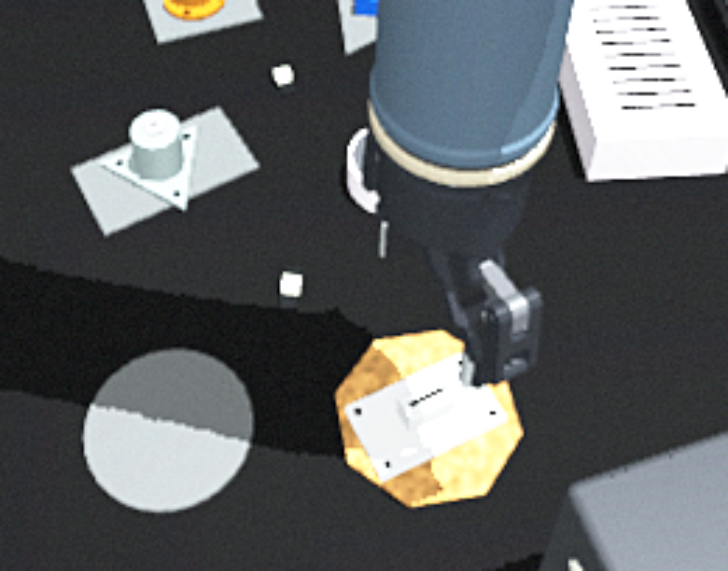

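The plate lies flat on the pad. Next is the bearing, with a hover over (472.7, 206.5) and the jaw turned +60°.

Call:
servo_tool(
  deltas=[-1.6, 4.1, 1, 0, 0, 6, 1, -3.2, 8.2, 1, 0, 0, 12, 1, -4.8, 12.4, 1, 0, 0, 18, 1, -6.4, 16.5, 1, 0, 0, 24, 1, -8, 20.6, 1, 0, 0, 30, 1, -9.7, 24.7, 1, 0, 0, 36, 1, -11.3, 28.8, 1, 0, 0, 42, 1, -12.9, 33, 1, 0, 0, 48, 1, -14.5, 37.1, 1, 0, 0, 54, 1, -16.1, 41.2, 0, 0, 0, 60, 1, -16.1, 41.2, 0, 0, 0, 60, 1, -16.1, 41.2, 0, 0, 0, 60, 1],
)

```text
time_s: 7.62
tool_pos: [473.6, 205.7, 114.1]
tcp_rot: [3.14, 0.0, 1.441]
ft_force: [0.7, 0.4, 0.1]
finger_gap: 85.2
```

Call:
servo_tool(
  deltas=[-0.1, 0.1, -3.5, 0, 0, 0, 1, -0.1, 0.1, -6.5, 0, 0, 0, 1, -0.1, 0.1, -8.5, 0, 0, 0, 1, -0.1, 0.1, -9.5, 0, 0, 0, 1, -0.1, 0.1, -9.5, 0, 0, 0, 0.5, -0.1, 0.1, -9.5, 0, 0, 0, 0, -0.1, 0.1, -9.5, 0, 0, 0, -0.3, -0.1, 0.1, -9.5, 0, 0, 0, -1, -0.1, 0.1, -9.5, 0, 0, 0, -1, -0.1, 0.1, -9.5, 0, 0, 0, -1, -0.1, 0.1, -9.5, 0, 0, 0, -1],
  grip_force=50,
)

```text
time_s: 9.0
tool_pos: [472.6, 207.2, 19.4]
tcp_rot: [3.14, -0.001, 1.442]
ft_force: [-1.1, -0.3, 6.9]
finger_gap: 34.6
```

```bash
python3 - <<'E'
from h import *
f=grab("side"); cv2.imwrite("pics/g4.png",cv2.resize(f["pixels"][80:280,100:340],None,fx=3,fy=3))
E
```

```text
(no output)
```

View pics/g4.png

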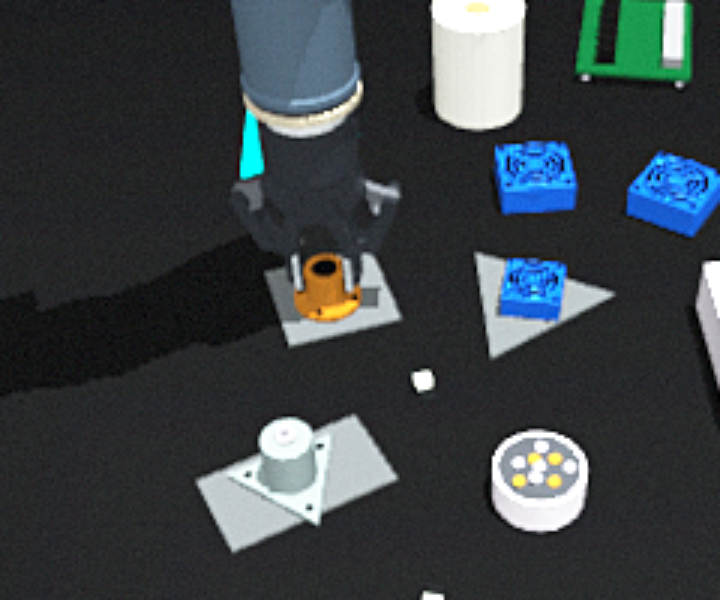

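The barrel is gripped above the flange. Carrying it to the round mat.

Call:
servo_tool(
  deltas=[0, 0, 1, 0, 0, 0, -1, 0, 0, 3, 0, 0, 0, -1, 0, 0, 6, 0, 0, 0, -1, 0, 0, 9.5, 0, 0, 0, -1, 0, -3, 10, 0, 0, 0, -1, 0, -7, 10, 0, 0, 0, -1, 0, -11, 10, 0, 0, 0, -1, -0.2, -15, 10, 0, 0, 0, -1, -0.2, -19, 10, 0, 0, 0, -1, -0.2, -23, 10, 0, 0, 0, -1, -0.3, -27, 10, 0, 0, 0, -1, -0.4, -31, 10, 0, 0, 0, -1, -0.5, -35, 10, 0, 0, 0, -1, -0.6, -39, 10, 0, 0, 0, -1, -0.6, -41.1, 9, 0, 0, 0, -1, -0.6, -41.1, 7, 0, 0, 0, -1, -0.6, -41.1, 5, 0, 0, 0, -1, -0.6, -41.1, 5, 0, 0, 0, -1],
)

```text
time_s: 11.3
tool_pos: [465.2, -202.8, 67.2]
tcp_rot: [-3.139, -0.001, 1.443]
ft_force: [0.2, -0.1, -2.5]
finger_gap: 34.1
```

```bash
python3 - <<'E'
from h import *
f=grab("side"); cv2.imwrite("pics/g5.png",cv2.resize(f["pixels"][200:384,100:340],None,fx=3,fy=3))
E
```

```text
(no output)
```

View pics/g5.png

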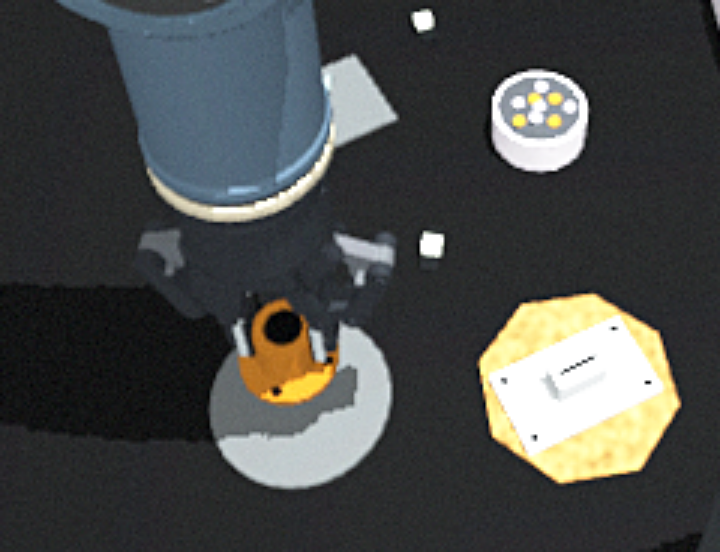

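Call:
servo_tool(
  deltas=[0.1, -0.1, -2.5, 0, 0, 0, -1, 0.1, -0.1, -4.2, 0, 0, 0, -1, 0.1, -0.1, -4.9, 0, 0, 0, -1, 0.1, -0.1, -4.9, 0, 0, 0, -1, 0.1, -0.1, -4.9, 0, 0, 0, -1, 0.1, -0.1, -4.9, 0, 0, 0, 0, 0.1, -0.1, -4.9, 0, 0, 0, 0.4, 0.1, -0.1, -4.9, 0, 0, 0, 0.6, 0.1, -0.1, -3, 0, 0, 0, 0.8, 0.1, -0.1, 1, 0, 0, 0, 1, 0.1, -0.1, 5, 0, 0, 0, 1],
)

```text
time_s: 12.72
tool_pos: [466.8, -204.7, 119.3]
tcp_rot: [-3.141, -0.0, 1.442]
ft_force: [1.1, -0.8, -0.2]
finger_gap: 85.2
```

```bash
python3 - <<'E'
from h import *
f=grab("side"); cv2.imwrite("pics/g6.png",cv2.resize(f["pixels"][200:384,100:340],None,fx=3,fy=3))
E
```

```text
(no output)
```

View pics/g6.png

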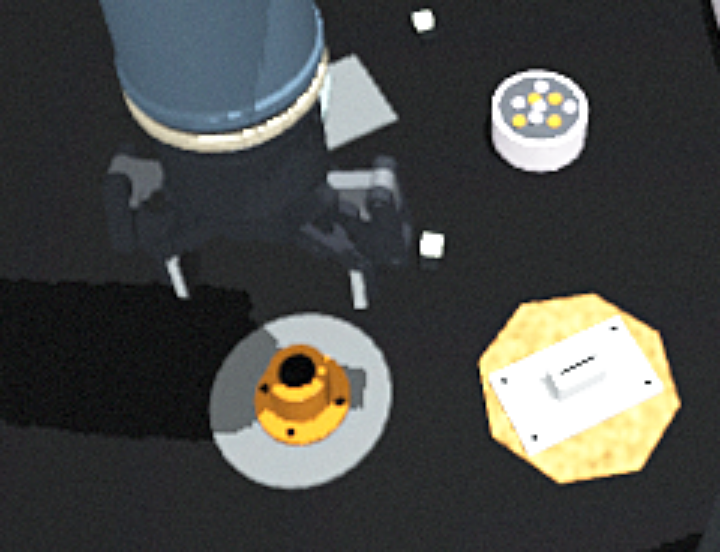

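The bearing stands centred on the round mat. Next, a hover over the 50 mm fan at (647, 194).

Call:
servo_tool(
  deltas=[1.8, 4, 0, 0, 0, 0, 1, 3.6, 8, 0, 0, 0, 0, 1, 5.4, 12, 0, 0, 0, 0, 1, 7.2, 16, 0, 0, 0, 0, 1, 9, 20, 0, 0, 0, 0, 1, 10.8, 24, 0, 0, 0, 0, 1, 12.6, 28, 0, 0, 0, 0, 1, 14.4, 32, 0, 0, 0, -0.5, 1, 16.2, 36, 0, 0, 0, -1, 1, 18, 39.9, 0, 0, 0, -1.4, 1, 18, 39.9, 0, 0, 0, -1.4, 1, 18, 39.9, 0, 0, 0, -1.4, 1],
)

```text
time_s: 14.28
tool_pos: [646.7, 193.4, 117.8]
tcp_rot: [-3.141, 0.001, 1.418]
ft_force: [0.1, -0.6, 0.1]
finger_gap: 85.7
```

```bash
cat > m2.py <<'E'
import sys
from h import *
f=grab("side")
roi=(255,155,300,195); m=upmask(f["pixels"],roi,blue); m=cv2.morphologyEx(m,cv2.MORPH_CLOSE,np.ones((31,31)))
p,c=fit(f,"fan",m,(646,194,-.15),3,roi); print(p[:2],np.degrees(p[2]),c)
v=cv2.resize(f["pixels"],None,fx=S,fy=S,interpolation=cv2.INTER_CUBIC); ct,_=cv2.findContours(draw(f,"fan",p,3,roi),0,2)
cv2.drawContours(v,[k+np.array([roi[0]*S,roi[1]*S]) for k in ct],-1,(0,0,255),1)
cv2.imwrite("pics/g7.png",v[120*S:210*S,225*S:325*S])
E
python3 m2.py
```

```text
[647.77666665 194.88654167] -13.071771424942073 0.03081344829891053
```

View pics/g7.png

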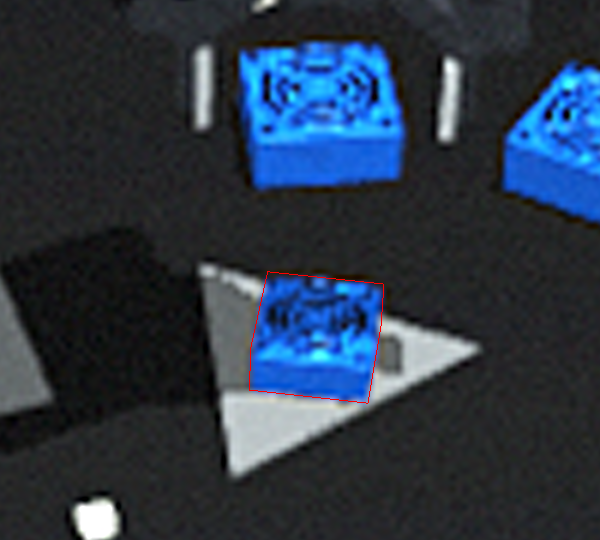

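The tighter side-view fit gives the fan at (647.8, 194.9), turn about −13°. The top fit gave −9°, but it was weakened by the shadow. I'll turn the jaws −3.5° and grip.

Call:
servo_tool(
  deltas=[0.1, 0.1, -3.5, 0, 0, -2, 1, 0.1, 0.1, -7, 0, 0, -3.5, 1, 0.1, 0.1, -9.5, 0, 0, -3.5, 1, 0.1, 0.1, -10.8, 0, 0, -3.5, 1, 0.1, 0.1, -10.8, 0, 0, -3.5, 1, 0.1, 0.1, -10.8, 0, 0, -3.5, 0.5, 0.1, 0.1, -10.8, 0, 0, -3.5, 0.2, 0.1, 0.1, -10.8, 0, 0, -3.5, 0, 0.1, 0.1, -10.8, 0, 0, -3.5, -0.5, 0.1, 0.1, -10.8, 0, 0, -3.5, -1, 0.1, 0.1, -10.8, 0, 0, -3.5, -1, 0.1, 0.1, -10.8, 0, 0, -3.5, -1],
  grip_force=30,
)

```text
time_s: 15.82
tool_pos: [648.7, 195.3, 11.6]
tcp_rot: [3.14, -0.001, 1.357]
ft_force: [-1.0, -0.3, 6.9]
finger_gap: 49.2
```

```bash
python3 - <<'E'
from h import *
f=grab("side"); cv2.imwrite("pics/g8.png",cv2.resize(f["pixels"][120:210,225:325],None,fx=6,fy=6,interpolation=cv2.INTER_CUBIC))
E
```

```text
(no output)
```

View pics/g8.png

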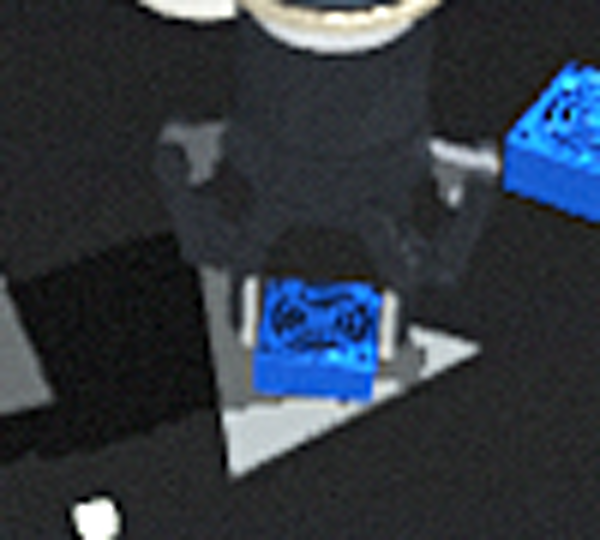

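Fan gripped at 49.2 mm. Carrying it to the square mat with a turn of +27.9°.

Call:
servo_tool(
  deltas=[0, 0, 1, 0, 0, 0, -1, 0, 0, 3, 0, 0, 0, -1, 0, 0, 6, 0, 0, 3, -1, -2, 0.2, 8, 0, 0, 8, -1, -5, 0.5, 8, 0, 0, 13, -1, -9, 0.9, 8, 0, 0, 19, -1, -13, 1.3, 8, 0, 0, 25, -1, -16, 1.6, 7, 0, 0, 27.9, -1, -17.3, 1.7, 5, 0, 0, 27.9, -1, -17.3, 1.7, 3, 0, 0, 27.9, -1, -17.3, 1.7, 3, 0, 0, 27.9, -1],
)

```text
time_s: 17.25
tool_pos: [474.9, 212.1, 40.5]
tcp_rot: [-3.141, 0.001, 1.844]
ft_force: [-0.6, 1.1, -0.3]
finger_gap: 49.1
```

```bash
python3 - <<'E'
from h import *
f=grab("side"); roi=(170,130,250,210)
im=f["pixels"]; m=upmask(im,roi,blue); m=cv2.morphologyEx(m,cv2.MORPH_CLOSE,np.ones((31,31)))
p,c=fit(f,"fan",m,(475,212,.27),33,roi); print("side fit @z33",p[:2],np.degrees(p[2]),c)
v=cv2.resize(im,None,fx=S,fy=S,interpolation=cv2.INTER_CUBIC)
for mm,col in((draw(f,"fan",p,33,roi),(0,0,255)),(draw(f,"square",(474.9,212.3,np.radians(15.6)),0,roi),(0,255,0))):
    ct,_=cv2.findContours(mm,0,2); cv2.drawContours(v,[k+np.array([roi[0]*S,roi[1]*S]) for k in ct],-1,col,1)
cv2.imwrite("pics/g9.png",v[110*S:205*S,160*S:280*S])
E
```

```text
side fit @z33 [476.25747385 208.92541237] 13.07459368315178 0.06406937613253949
```

View pics/g9.png

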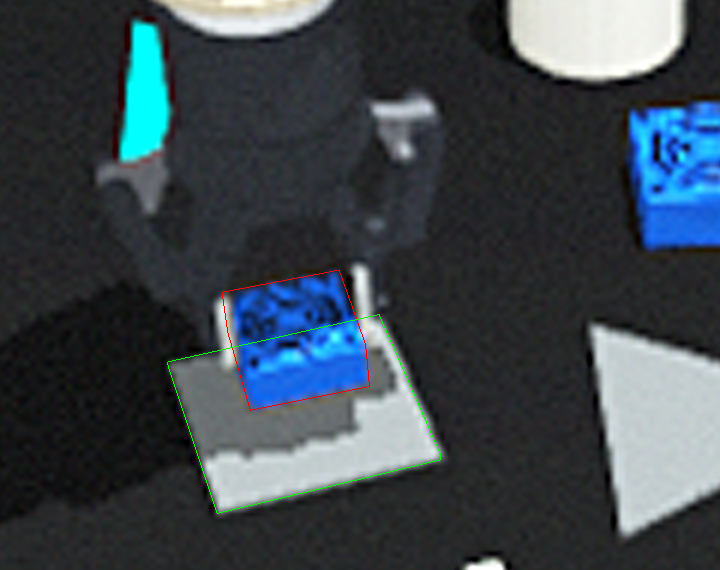

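The fan is held square above the mat. Lowering and releasing.

Call:
servo_tool(
  deltas=[0, 0, -1.5, 0, 0, 0, -1, 0, 0, -2.5, 0, 0, 0, -1, 0, 0, -2.9, 0, 0, 0, -1, 0, 0, -2.9, 0, 0, 0, -1, 0, 0, -2.9, 0, 0, 0, 0.3, 0, 0, -2.9, 0, 0, 0, 0.6, 0, 0, -2.9, 0, 0, 0, 0.9, 0, 0, -1, 0, 0, 0, 1, 0, 0, 3, 0, 0, 0, 1, 0, 0, 7, 0, 0, 0, 1, 0, 0, 9, 0, 0, 0, 1],
)

```text
time_s: 18.68
tool_pos: [475.7, 212.5, 132.4]
tcp_rot: [3.139, -0.0, 1.844]
ft_force: [-0.3, -0.1, -1.3]
finger_gap: 85.2
```

```bash
python3 - <<'E'
from h import *
f=grab("side"); roi=(180,150,245,200)
im=f["pixels"]; m=upmask(im,roi,blue); m=cv2.morphologyEx(m,cv2.MORPH_CLOSE,np.ones((31,31)))
p,c=fit(f,"fan",m,(475,212,.27),3,roi); print("side fit",p[:2],np.degrees(p[2]),c)
v=cv2.resize(im,None,fx=S,fy=S,interpolation=cv2.INTER_CUBIC)
for mm,col in((draw(f,"fan",p,3,roi),(0,0,255)),(draw(f,"square",(474.9,212.3,np.radians(15.6)),0,roi),(0,255,0))):
    ct,_=cv2.findContours(mm,0,2); cv2.drawContours(v,[k+np.array([roi[0]*S,roi[1]*S]) for k in ct],-1,col,1)
cv2.imwrite("pics/g10.png",v[110*S:205*S,160*S:280*S])
E
```

```text
side fit [475.08418049 211.13166328] 15.193682269381634 0.042493672572265884
```

View pics/g10.png

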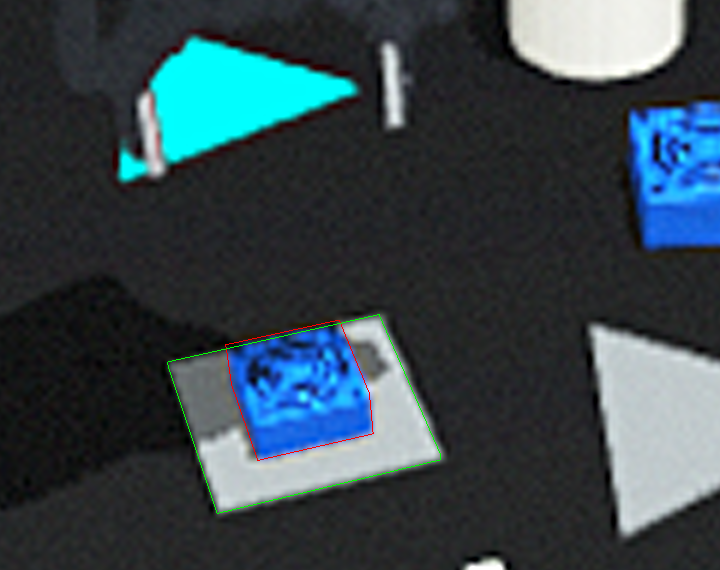

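The fan is on the square mat at (475.1, 211.1), turned 15.2°. The mat is at (474.9, 212.3) and 15.6°. Next is the motor.

Call:
servo_tool(
  deltas=[0, -3, 0, 0, 0, 0, 1, 0, -7, 0, 0, 0, 0, 1, -1, -11, 0, 0, 0, 0, 1, -2, -15, 0, 0, 0, 0, 1, -2.5, -18.5, 0, 0, 0, 0, 1, -2.5, -20.1, 0, 0, 0, 0, 1, -2.5, -20.1, 0, 0, 0, 0, 1, -2.5, -20.1, 0, 0, 0, 0, 1],
)

```text
time_s: 19.73
tool_pos: [450.5, 12.6, 130.3]
tcp_rot: [3.141, -0.001, 1.845]
ft_force: [0.3, 1.0, -0.4]
finger_gap: 85.5
```

```bash
python3 - <<'E'
from h import *
f=grab("side"); im=f["pixels"]
v=cv2.resize(im,None,fx=4,fy=4,interpolation=cv2.INTER_CUBIC)
R=cv2.Rodrigues(np.array([0,0,np.radians(56)]))[0]
for pts in MOD["motor"]:
    q=(proj(f,pts@R.T+[450.5,11,3])+.5)*4-.5; cv2.polylines(v,[cv2.convexHull(q.astype(np.float32)).astype(int)],True,(0,0,255),1)
cv2.imwrite("pics/g11.png",v[720:1100,580:1080]); print(ctrl.sense()["tool_pos"])
E
```

```text
[450.4654441   12.69080379 130.31667962]
```

View pics/g11.png

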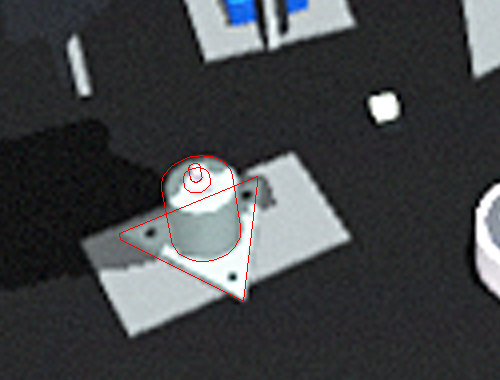

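The motor model at (450.5, 11) overlays the picture well. Descending and gripping the can.

Call:
servo_tool(
  deltas=[0, -0.1, -3.5, 0, 0, 0, 1, 0, -0.1, -7, 0, 0, 0, 1, 0, -0.1, -9.5, 0, 0, 0, 1, 0, -0.1, -10.8, 0, 0, 0, 1, 0, -0.1, -10.8, 0, 0, 0, 1, 0, -0.1, -10.8, 0, 0, 0, 0.4, 0, -0.1, -10.8, 0, 0, 0, 0, 0, -0.1, -10.8, 0, 0, 0, -1, 0, -0.1, -10.8, 0, 0, 0, -1, 0, -0.1, -10.8, 0, 0, 0, -1, 0, -0.1, -10.8, 0, 0, 0, -1],
  grip_force=50,
)

```text
time_s: 21.15
tool_pos: [450.7, 10.2, 23.2]
tcp_rot: [3.14, 0.0, 1.843]
ft_force: [-1.1, -0.7, 9.7]
finger_gap: 36.5
```

```bash
python3 - <<'E'
from h import *
f=grab("side"); cv2.imwrite("pics/g12.png",cv2.resize(f["pixels"][150:290,130:300],None,fx=4,fy=4,interpolation=cv2.INTER_CUBIC))
E
```

```text
(no output)
```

View pics/g12.png

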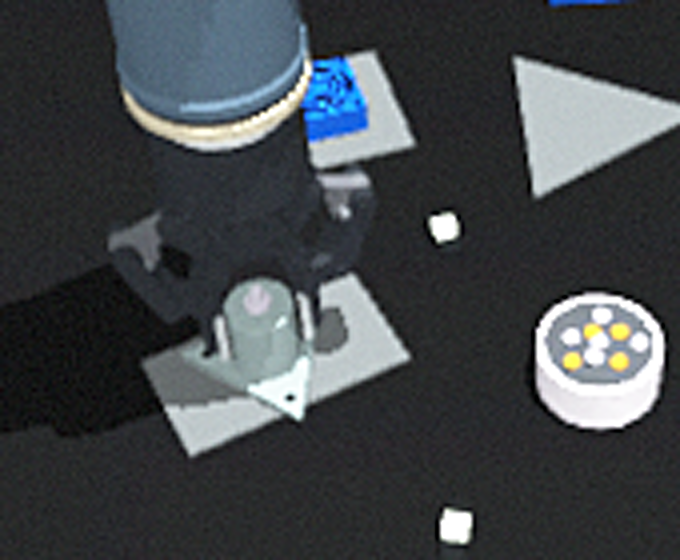

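Can gripped. Carrying it to the triangular mat at (641.9, 195.2).

Call:
servo_tool(
  deltas=[0, 0, 1, 0, 0, 0, -1, 0, 0, 3, 0, 0, 0, -1, 0, 0, 6, 0, 0, 0, -1, 2, 1.9, 8, 0, 0, 0, -1, 5, 4.8, 8, 0, 0, 0, -1, 8, 7.7, 8, 0, 0, 0, -1, 11, 10.6, 8, 0, 0, 0, -1, 14, 13.5, 8, 0, 0, 0, -1, 17, 16.4, 8, 0, 0, 0, -1, 19.1, 18.4, 6, 0, 0, 0, -1, 19.1, 18.4, 3, 0, 0, 0, -1, 19.1, 18.4, 3, 0, 0, 0, -1],
)

```text
time_s: 22.7
tool_pos: [638.9, 193.2, 50.2]
tcp_rot: [-3.136, 0.0, 1.844]
ft_force: [-0.9, -0.4, -3.2]
finger_gap: 36.7
```

```bash
python3 - <<'E'
from h import *
f=grab("side"); cv2.imwrite("pics/g13.png",cv2.resize(f["pixels"][100:240,200:370],None,fx=4,fy=4,interpolation=cv2.INTER_CUBIC))
E
```

```text
(no output)
```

View pics/g13.png

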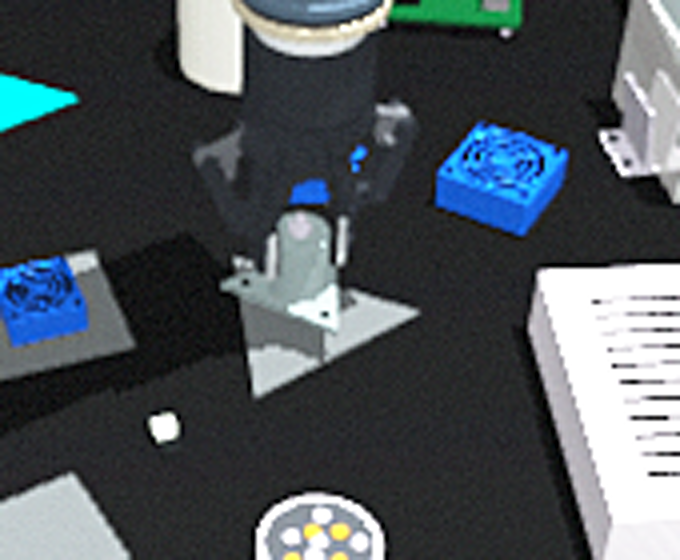

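```bash
python3 -c "
from cell import ctrl
import numpy as np
s=ctrl.sense();print(s['tool_pos'],np.abs(s['qd']).max(),s['time_s'])"
```

```text
[639.99336532 193.39147224  51.8739526 ] 0.033447788926361154 22.75
```

Call:
servo_tool(
  deltas=[0, 0, -0.5, 0, 0, 0, -1, 0, 0, -0.5, 0, 0, 0, -1, 0, 0, -0.5, 0, 0, 0, -1],
)

```text
time_s: 23.12
tool_pos: [641.4, 194.1, 48.1]
tcp_rot: [3.141, -0.0, 1.843]
ft_force: [-0.2, 0.1, -2.1]
finger_gap: 36.7
```

Call:
servo_tool(
  deltas=[0, 0.1, -1.5, 0, 0, 0, -1, 0, 0.1, -2.2, 0, 0, 0, -1, 0, 0.1, -2.4, 0, 0, 0, -1, 0, 0.1, -2.4, 0, 0, 0, -1, 0, 0.1, -2.4, 0, 0, 0, -1, 0, 0.1, -2.4, 0, 0, 0, 0, 0, 0.1, -2.4, 0, 0, 0, 0.4, 0, 0.1, -2.4, 0, 0, 0, 0.7, 0, 0.1, -2.4, 0, 0, 0, 1, 0, 0.1, 0, 0, 0, 0, 1, 0, 0.1, 4, 0, 0, 0, 1, 0, 0.1, 7.5, 0, 0, 0, 1, 0, 0.1, 7.5, 0, 0, 0, 1],
)

```text
time_s: 24.75
tool_pos: [642.7, 196.0, 125.5]
tcp_rot: [3.136, -0.0, 1.843]
ft_force: [0.6, 0.2, -1.0]
finger_gap: 85.3
```

```bash
python3 - <<'E'
from h import *
f=grab("side"); im=f["pixels"]
v=cv2.resize(im,None,fx=4,fy=4,interpolation=cv2.INTER_CUBIC)
R=cv2.Rodrigues(np.array([0,0,np.radians(56)]))[0]
for pts in MOD["motor"]:
    q=(proj(f,pts@R.T+[641.9,195.2,3])+.5)*4-.5; cv2.polylines(v,[cv2.convexHull(q.astype(np.float32)).astype(int)],True,(0,0,255),1)
cv2.imwrite("pics/g14.png",v[400:960,800:1480])
E
```

```text
(no output)
```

View pics/g14.png

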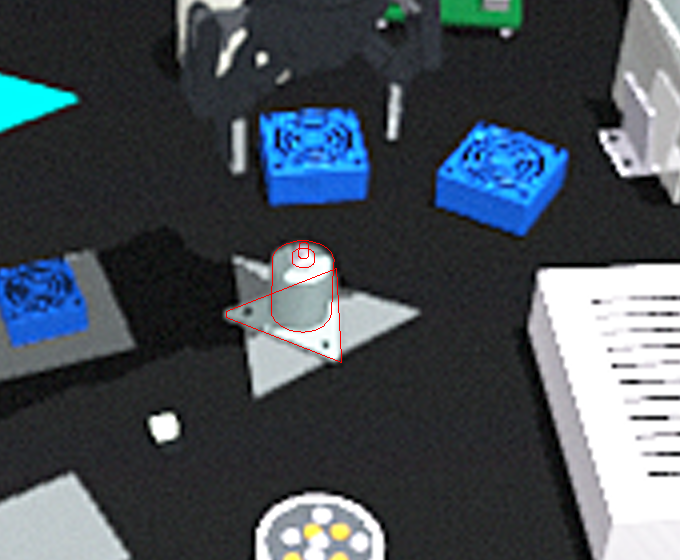

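The motor sits on the triangle within about 1 mm. Now I'll measure the parked coin plate.

```bash
cat > m3.py <<'E'
from h import *
f=grab("side"); im=f["pixels"]; roi=(255,285,335,370)
m=upmask(im,roi,lambda c:(c.min(-1)>165)&(hsv(c)[...,1]<60)); m=cv2.morphologyEx(m,cv2.MORPH_CLOSE,np.ones((41,41)))
p,c=fit(f,"coin",m,(634,-205,.39),3,roi); print("side",p[:2],np.degrees(p[2]),c)
v=cv2.resize(im,None,fx=S,fy=S,interpolation=cv2.INTER_CUBIC); ct,_=cv2.findContours(draw(f,"coin",p,3,roi),0,2)
cv2.drawContours(v,[k+np.array([roi[0]*S,roi[1]*S]) for k in ct],-1,(0,0,255),1); cv2.imwrite("pics/g15.png",v[285*S:370*S,245*S:345*S])
g=grab("top"); roi=(365,155,425,215); m=upmask(g["pixels"],roi,lambda c:(c.min(-1)>165)&(hsv(c)[...,1]<60)); m=cv2.morphologyEx(m,cv2.MORPH_CLOSE,np.ones((31,31)))
p,c=fit(g,"coin",m,(634,-205,.39),3,roi); print("top",p[:2],np.degrees(p[2]),c)
E
python3 m3.py
```

```text
side [ 634.4261222  -206.77532347] 22.35547927315782 0.02794504741643533
top [ 633.78401918 -207.55262334] 22.46840340346641 0.18171242438343416
```

View pics/g15.png

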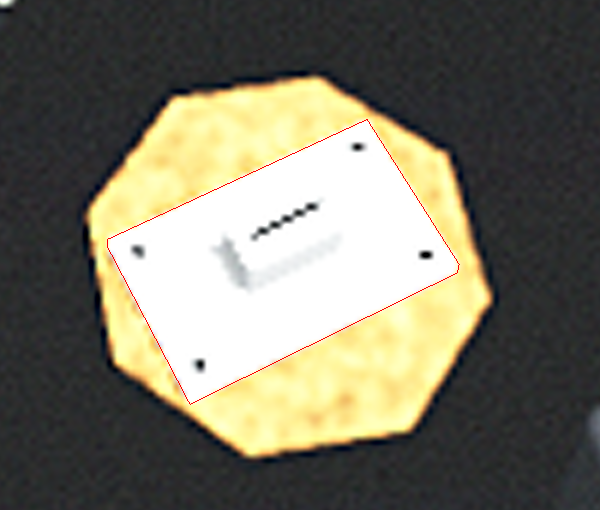

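The coin plate is at (634.3, −206.5), turn 22.4°. Moving over it.

Call:
servo_tool(
  deltas=[0, -3.5, 0, 0, 0, -7, 1, 0, -7, 0, 0, 0, -14, 1, -0.2, -10.5, 0, 0, 0, -21, 1, -0.2, -14, 0, 0, 0, -28, 1, -0.4, -17.5, 0, 0, 0, -35, 1, -0.4, -21, 0, 0, 0, -42, 1, -0.5, -24.5, 0, 0, 0, -49, 1, -0.6, -28, 0, 0, 0, -56, 1, -0.7, -31.5, 0, 0, 0, -63, 1, -0.8, -35, 0, 0, 0, -70, 1, -0.8, -38, 0, 0, 0, -77, 1, -0.8, -40.2, 0, 0, 0, -83.2, 1, -0.8, -40.2, 0, 0, 0, -83.2, 1, -0.8, -40.2, 0, 0, 0, -83.2, 1, -0.8, -40.2, 0, 0, 0, -83.2, 1],
)

```text
time_s: 26.78
tool_pos: [633.2, -205.2, 122.0]
tcp_rot: [-3.14, 0.0, 0.395]
ft_force: [-0.0, -0.9, -0.4]
finger_gap: 85.2
```

Call:
servo_tool(
  deltas=[0.1, -0.1, -3.5, 0, 0, 0, 1, 0.1, -0.1, -7, 0, 0, 0, 1, 0.1, -0.1, -9.5, 0, 0, 0, 1, 0.1, -0.1, -10.8, 0, 0, 0, 1, 0.1, -0.1, -10.8, 0, 0, 0, 1, 0.1, -0.1, -10.8, 0, 0, 0, 0.2, 0.1, -0.1, -10.8, 0, 0, 0, -0.2, 0.1, -0.1, -10.8, 0, 0, 0, -0.5, 0.1, -0.1, -10.8, 0, 0, 0, -1, 0.1, -0.1, -10.8, 0, 0, 0, -1, 0.1, -0.1, -10.8, 0, 0, 0, -1, 0.1, -0.1, -10.8, 0, 0, 0, -1, 0.1, -0.1, -10.8, 0, 0, 0, -1],
  grip_force=40,
)

```text
time_s: 28.4
tool_pos: [634.4, -207.9, 14.9]
tcp_rot: [3.141, -0.001, 0.392]
ft_force: [-1.1, -0.4, 5.9]
finger_gap: 17.1
```

Boss gripped (17.1 mm). Carrying it to the oblong mat.

Call:
servo_tool(
  deltas=[0, 0, 1, 0, 0, 0, -1, 0, 0, 3, 0, 0, 0, -1, 0, 0, 6, 0, 0, 0, -1, -2, 2.4, 8, 0, 0, 0, -1, -5, 6.1, 8, 0, 0, 1, -1, -8, 9.7, 8, 0, 0, 2, -1, -11, 13.4, 8, 0, 0, 3, -1, -14, 17, 8, 0, 0, 4, -1, -16.5, 20, 8, 0, 0, 4.6, -1, -18, 21.8, 6, 0, 0, 4.6, -1, -18, 21.8, 3, 0, 0, 4.6, -1, -18, 21.8, 3, 0, 0, 4.6, -1, -18, 21.8, 3, 0, 0, 4.6, -1],
)

```text
time_s: 30.02
tool_pos: [454.8, 9.9, 45.4]
tcp_rot: [3.141, -0.001, 0.471]
ft_force: [-0.4, 0.4, -1.3]
finger_gap: 16.8
```

```bash
python3 - <<'E'
from h import *
f=grab("side"); cv2.imwrite("pics/g16.png",cv2.resize(f["pixels"][150:290,130:300],None,fx=4,fy=4,interpolation=cv2.INTER_CUBIC)); print(ctrl.sense()["tool_pos"])
E
```

```text
[454.95989388   9.87344728  45.47619125]
```

View pics/g16.png

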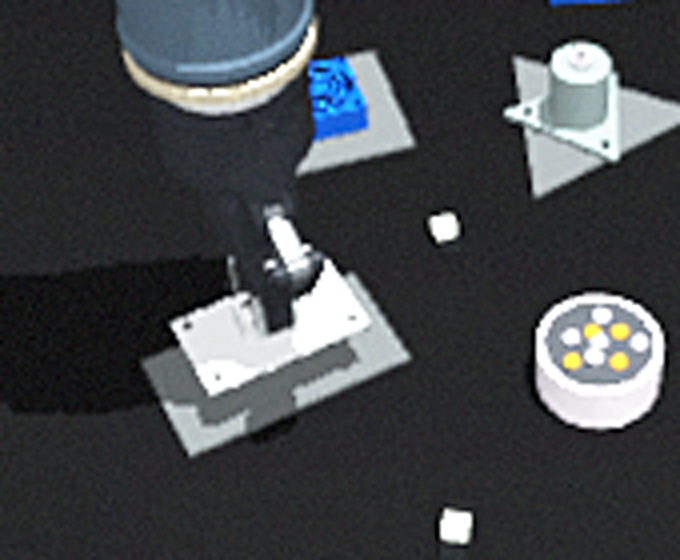

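Call:
servo_tool(
  deltas=[0, 0.15, -1.5, 0, 0, 0, -1, 0, 0.15, -2.5, 0, 0, 0, -1, 0, 0.15, -2.9, 0, 0, 0, -1, 0, 0.15, -2.9, 0, 0, 0, -1, 0, 0.15, -2.9, 0, 0, 0, -1, 0, 0.15, -2.9, 0, 0, 0, -0.4, 0, 0.15, -2.9, 0, 0, 0, 0, 0, 0.15, -2.7, 0, 0, 0, 0.2, 0, 0.15, -1, 0, 0, 0, 0.3, 0, 0.15, 2, 0, 0, 0, 0.6, 0, 0.15, 6, 0, 0, 0, 1, 0, 0.15, 9, 0, 0, 0, 1],
)

```text
time_s: 31.58
tool_pos: [454.2, 11.7, 136.0]
tcp_rot: [3.141, -0.001, 0.472]
ft_force: [0.7, 0.3, -0.4]
finger_gap: 85.2
```

Call:
servo_tool(
  deltas=[0, -3, 3, 0, 0, 0, 1, 0, -8, 6, 0, 0, 0, 1, 0, -13, 9, 0, 0, 0, 1, 0, -18, 10, 0, 0, 0, 1, 0, -23, 10, 0, 0, 0, 1, -1, -28, 10, 0, 0, 0, 1, -2, -33, 10, 0, 0, 0, 1, -4, -38, 10, 0, 0, 0, 1, -6, -43, 10, 0, 0, 0, 1, -8, -48, 10, 0, 0, 0, 1, -10, -52, 10, 0, 0, 0, 1, -10, -52, 10, 0, 0, 0, 1],
)

```text
time_s: 33.08
tool_pos: [350.6, -511.6, 234.0]
tcp_rot: [3.141, 0.002, 0.466]
ft_force: [-0.6, -0.0, -0.8]
finger_gap: 85.3
```

```bash
cat > m4.py <<'E'
from h import *
cur=dict(square=(474.9,212.3,.272),triangle=(641.9,195.2,2.13),oblong=(454.4,11.9,.473),round=(466.2,-203.5,0))
g=grab("top"); s=grab("side")
chro=lambda c:c.min(-1)>228
for nm,f,z in(("top",g,6),("side",s,4)):
    im=f["pixels"]
    for part,mat,fn in(("fan","square",blue),("bearing","round",orange),("coin","oblong",chro)):
        m=cur[mat]; q=proj(f,MOD[part][0]*1.0+[m[0],m[1],3]); q=np.r_[q,proj(f,[[m[0]+a,m[1]+b,20] for a in(-50,50) for b in(-50,50)])]
        roi=(int(q[:,0].min())-4,int(q[:,1].min())-4,int(q[:,0].max())+5,int(q[:,1].max())+5)
        k=cv2.morphologyEx(upmask(im,roi,fn if nm=="top" or part!="coin" else (lambda c:c.min(-1)>232)),cv2.MORPH_CLOSE,np.ones((31,31)))
        p,c=fit(f,part,k,m,3,roi); print(nm,part,"off",(p[:2]-m[:2]).round(1),"yaw err",round(np.degrees(p[2]-m[2]),1),"cost",round(c,3))
    v=cv2.resize(im,None,fx=4,fy=4,interpolation=cv2.INTER_CUBIC)
    for part,mat in(("fan","square"),("bearing","round"),("coin","oblong"),("motor","triangle")):
        m=cur[mat]; y=m[2] if part!="motor" else np.radians(56)
        R=cv2.Rodrigues(np.array([0,0,y]))[0]
        for n,z0,RR,col in((mat,0,cv2.Rodrigues(np.array([0,0,m[2]]))[0],(0,255,0)),(part,3,R,(0,0,255))):
            for pts in MOD[n]:
                q=(proj(f,pts@RR.T+[m[0],m[1],z0])+.5)*4-.5; cv2.polylines(v,[cv2.convexHull(q.astype(np.float32)).astype(int)],True,col,1)
    if nm=="top": cv2.imwrite("pics/fin_top.png",cv2.resize(v[580:1220,760:1720],(800,533)))
    else: cv2.imwrite("pics/fin_side.png",v[620:1060,620:1260]); cv2.imwrite("pics/fin_side2.png",v[1060:1480,620:1340])
print(ctrl.sense()["time_s"])
E
python3 m4.py
```

```text
top fan off [-1.1 -1.1] yaw err -0.3 cost 0.071
top bearing off [ 1.4 -2.1] yaw err 1.4 cost 0.077
top coin off [4.6 0.5] yaw err 1.1 cost 0.295Traceback (most recent call last):
  File "m4.py", line 15, in <module>
    R=cv2.Rodrigues(np.array([0,0,y]))[0]
      ~~~~~~~~~~~~~^^^^^^^^^^^^^^^^^^^
cv2.error: OpenCV(4.12.0) /io/opencv/modules/calib3d/src/calibration_base.cpp:151: error: (-210:Unsupported format or combination of formats) The matrices must have 32f or 64f data type in function 'Rodrigues'
```

```bash
sed -i 's/np.array(\[0,0,/np.array([0.,0,/g' m4.py; python3 m4.py
```

```text
top fan off [-1.2 -1.1] yaw err -0.3 cost 0.07
top bearing off [ 1.3 -2.1] yaw err 2.3 cost 0.073
top coin off [4.6 0.5] yaw err 1.1 cost 0.295
side fan off [ 0.3 -1.2] yaw err -0.6 cost 0.037
side bearing off [ 2.1 -1.7] yaw err 7.2 cost 0.118
side coin off [ 0.9 -0.5] yaw err -0.1 cost 0.042
33.275
```

View pics/fin_top.png

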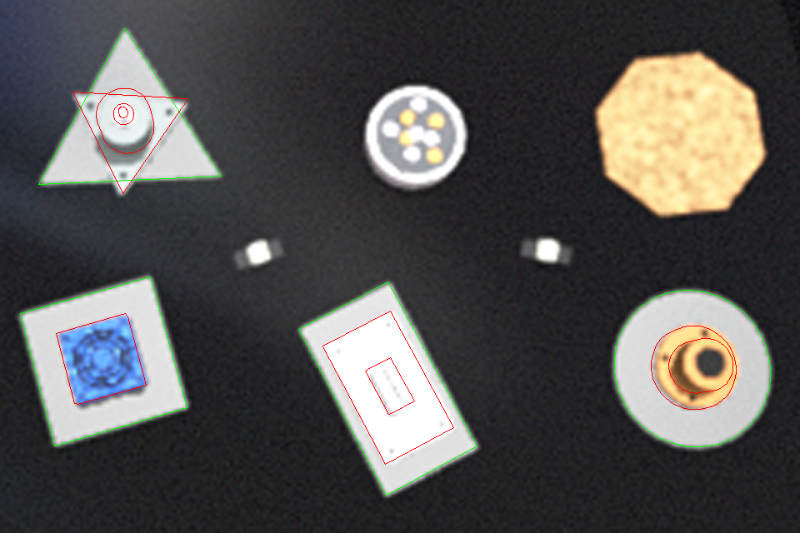

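View pics/fin_side.png

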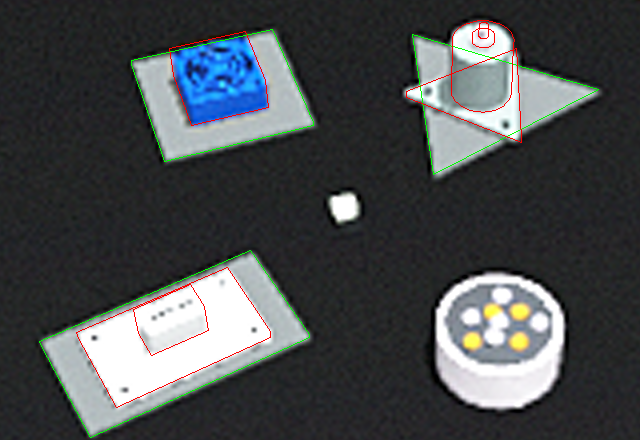

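View pics/fin_side2.png

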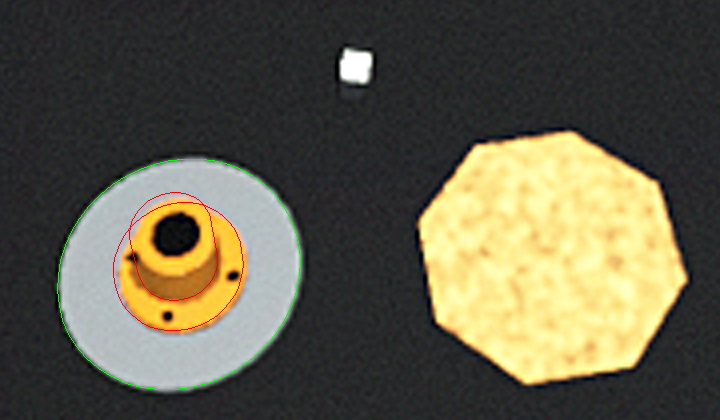

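The bearing is about 2.6 mm off centre, and the fan and coin plate about 1 mm. The top coin fit is unreliable because white merges with the mat, but its overlay and side fit are good. The motor's can in the top view deserves a closer look.

```bash
python3 - <<'E'
from h import *
f=grab("top"); v=cv2.resize(f["pixels"],None,fx=10,fy=10,interpolation=cv2.INTER_CUBIC)
R=cv2.Rodrigues(np.array([0.,0,np.radians(56)]))[0]
for pts in (tri(48,5),circ(19,48),circ(7,52),tri(48,0)):
    q=(proj(f,pts@R.T+[641.9,195.2,3])+.5)*10-.5; cv2.polylines(v,[q.astype(int)],True,(0,0,255),1)
q=(proj(f,tri(76,3)@cv2.Rodrigues(np.array([0.,0,2.13]))[0].T+[641.9,195.2,0])+.5)*10-.5; cv2.polylines(v,[q.astype(int)],True,(0,200,0),1)
cv2.imwrite("pics/mt.png",v[1500:2100,1950:2650])
E
```

```text
(no output)
```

View pics/mt.png

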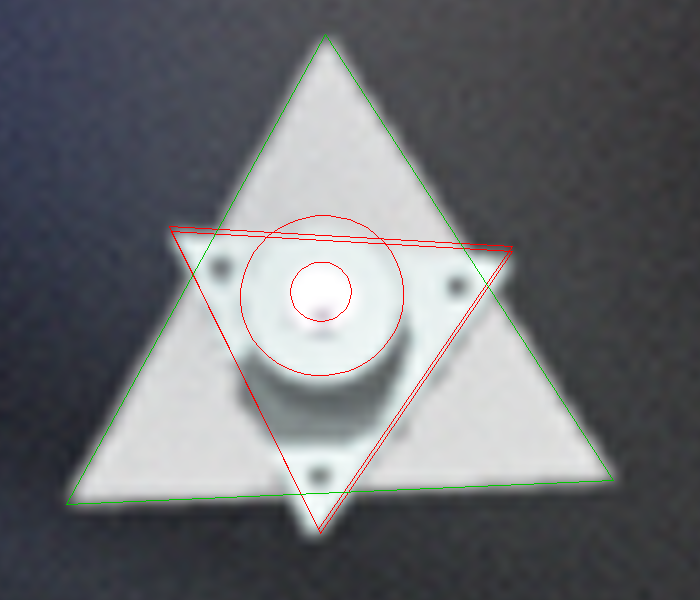

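The motor is within about 1 mm of the triangle's centre. The tin hasn't moved, at (315,185) px as before. The arm is well clear, so I'm handing in.

```bash
python3 -c "
from cell import ctrl
print(ctrl.sense()['time_s']); print(ctrl.sign_off())"
```

```text
33.325
the job is handed in; nothing more can be done
None
```

I swapped the four parts round and handed the job in at about 33 s, with the arm well clear. I parked the coin plate on the cork pad. Then I moved the bearing to the round mat, the fan to the square one, the motor to the triangular one and the coin plate to the oblong one. The tin and the look-alikes were not touched.

My last checks, from both cameras:

| Part | Off centre | Turn error |
|---|---|---|
| Fan | about 1–1.5 mm | under 1° |
| Coin plate | about 1 mm (side view) | about 0.1° |
| Motor | about 1 mm | does not matter |
| Bearing | about 2.5 mm | does not matter |

- **Placing:** all four parts are let go and looked flat in the pictures.
- **Bearing:** I left it at about 2.5 mm off because that seemed small on the mat, so I did not regrip it.
- **Disagreement:** the automatic top-view fit for the coin plate gave 4.6 mm and 1.1°. It was a poor fit, because the white plate blends into the mat. The drawn overlay in both views and the side-view fit show it centred, so I set that reading aside.

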